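# Roll a shaft into the vee block and clamp it

## Robot

A 7-joint arm with a two-finger parallel gripper is mounted at the origin on the work surface; the furniture and walls round the work are solid. World frame = base frame: x ahead of the robot, y to its left, z up, the work surface at z = 0. Lengths are in mm, angles in rad, forces in N, time in s.
With the tool pointing down it reaches from about 425 to 925 mm from the base axis. Payload 6.8 kg.
Tool frame: the origin (TCP) lies on the centre line of the jaws, within the pads' length; the fingertips stand 8 mm ahead of it and the grasp point (between the pads) lies 11 mm behind it; z points along the fingers, y is the direction in which the jaws open and shut (so a half turn about z gives the same grasp; the last joint's range is limited). The gripper opens to 88 mm and grips with 3 to 60 N. Pads are 20 mm wide; open, the fingers measure 115 mm over their backs; the gripper's body (75 mm by 178 mm) begins 61 mm behind the grasp point.
Start: joints at [1.087, 0.477, 0.022, 1.555, -0.011, 1.109, -0.083], TCP at [247.746, -627.908, 230.664] pointing down, gripper open.
Joint ranges: [-2.96, 2.96], [-0.34, 2.1], [-1.41, 1.46], [0.24, 2.44], [-1.37, 4.51], [0.17, 1.92], [-2.96, 2.96]. Speed limits (rad/s): [2.39, 2.39, 3.14, 3.14, 3.14, 3.14, 3.14].

## Interface

Orientations are given as [roll, pitch, yaw] about the fixed x, y, z axes, in that order (R = Rz(yaw) Ry(pitch) Rx(roll)).
In Python, from station import env gives the robot as it stands. The module is installed in compiled form; this text tells all that it offers.
- The arm moves only by the tool carry_out, never from a script. Its argument "series" is a list that holds one entry, the list of rows, each a list of 6 numbers: the shift along the tool's x, y, z in mm, then the turn, a rotation vector about the tool's x, y, z in rad. A call has exactly 10 rows; each row is the pose to reach, as a shift and turn from the pose commanded when the call began, along the tool's axes at that moment; what a row does not reach only later rows make up. A row lasts 1/12 s, in which the tool goes at most 41.7 mm and 7.16 degrees, less where a joint would pass 70% of its speed; a pose out of reach is approached as far as the arm can. A call with a gripper value outside its range is refused whole. "fingers" is the gripper command: -1 is shut, 1 is fully open, values between are in proportion, set as the call begins (left out, the last holds). The fingers move at their own pace and stop on an object; the grip force is fixed at half the most. Time passes only in rows, so rows that repeat a pose let the fingers close, or fill a call up. It gives the time, the measured TCP pose, the force and the opening at its end, in the units of the state.
- env.observe(): the state, without advancing time (a new reading comes with each control period).
- env.camera(name): name is "side" or "top"; returns a dict with "img" (480x640x3 uint8, red, green, blue), "range_z" (480x640 float32, mm along the optical axis (not along the pixel's ray), 0 where there is no reading), "mtx" (3x3 intrinsics, pixels), "T" (4x4, takes a point from camera to world coordinates). Camera axes: x right, y down, z forward; pixel columns grow to the right and rows downward; lengths in mm; the calibration is good to about 2 mm. A picture is of the moment at which its call begins.
- env.hand_in(): hands the job in, once; it reports no verdict.
Trained networks look in the newest picture that a camera, given by its name, has taken for a name from the list of things; names that differ only in an ending like _2 or _b are one class to them, and where a whole thing is asked for, a point or a joint stands for the part that bears it (a point fixed in the world has none). Each returns a list of dicts, best first, with "conf" (0 to 1); they miss things now and then, are a little off and sometimes report something else, mostly with a low value. They report only what shows in the picture. A call takes as long as a camera call.
- env.search_frame(camera, query): "uv" ([column, row] in pixels, amid what is visible of it).
- env.regions_of(camera, query): "mask" (480x640 bool, what is visible of it) and "uv" ([column, row] in pixels, amid what is visible of it).
- env.spot_point(camera, query): "uv" ([column, row] in pixels: a listed point, or the origin of a listed thing).
The state is a dict: "clock": time; "q": joint angles; "dq": joint speeds; "joint_torque": joint torques, N m; "eef_pos": TCP position; "tool_rot": TCP orientation; "force": force on the tool from outside, world axes, zero at the start; "moment": the same for the moment, N m; "opening": opening from 0.0 (shut) to 1.0 (fully open).
Only numpy, scipy, OpenCV 4.12 (cv2) and the standard library are available. Lean on these libraries where they do the work, as an engineer would, in place of code of your own. Each camera call takes 0.05 s, during which the arm holds its last target.

## Task

Load the stepped steel shaft into the vee fixture: first swing the red-handled clamp fully open, then lay the shaft on the fixture's loading deck parallel to the vee, with its thick middle lined up with the vee block, and let go. Then roll it sideways off the deck into the vee (do not lower it in from above) so that it settles centred by itself, let go of it there, and finally swing the clamp back and press its pad firmly down on the shaft's thick middle. Leave the other things where they are.

Things in the scene. Friction and masses are not known exactly. Their poses are not given: they have to be found in the camera images.
- shaft: loose stepped steel shaft, 0.22 kg, lying down and free to roll. Total length 110 mm along its own x axis; thick middle 24 mm in diameter and 44 mm long, both ends 16 mm in diameter and 33 mm long. Origin at its very centre (on the axis, half-way along). The two ends are alike.
- vee_seat (a point): point on the fixed vee fixture where the shaft's centre lies when seated: on the axis of the vee, in the middle of the vee block, 46.4 mm above the table. x runs along the vee (the shaft's direction), y is level and points across from the vee towards the loading deck, z is up.
- vee_block: steel vee block fixed on the fixture, 40 mm along x, 45 mm along y, 36 mm high; origin at the centre of its underside, 36.4 mm below vee_seat, same axes. The vee's mouth is 32 mm wide.
- deck_rest (a point): point where the shaft's centre lies when it rests on the loading deck: 56 mm from vee_seat along y, 55.8 mm above the table, same axes. The bare aluminium deck is 84 mm along x and reaches from y = -32 to +38 mm of this point; it is a shallow trough (5 degrees down from both edges to the line 12 mm below this point), so a shaft laid near that line stays there.
- fixture: the fixed fixture that carries vee block, deck and clamp; origin on the table straight under vee_seat, same axes. Base plate 100 mm along x, from y = -83 to +99 mm, 10 mm thick. The deck's edge beside the vee is 46.5 mm above the table, 0.5 mm above the vee block's top; a shaft pushed over it drops 12 mm into the vee.
- clamp_hinge (a point): hinge of the clamp on the fixture, 78 mm above the table, 46 mm from vee_seat towards -y; the hinge axis is vee_seat's x axis. The clamp's steel tower round it is 32 mm along x and reaches from y = -67 to -33 mm of vee_seat, up to 88 mm above the table.
- clamp_grip (a point): middle of the clamp's red round handle (19 mm in diameter, 54 mm long, along this point's z axis), 67 mm from the hinge. With the clamp down (joint 0) the handle stands upright straight above the hinge, 145 mm above the table; opening swings it over to vee_seat's -y side.
- clamp_arm (a joint): angle of the clamp about its hinge, rad: 0 is fully down, 1.3 is fully open at its stop (the pad lifted off the vee, the handle laid back to 15 degrees above level). It stays where it is left; it takes about 2 N at the handle to swing. With the shaft seated the pad meets it at about 0.04.
- clamp_pad: round rubber pad under the clamp's arm, 14 mm in diameter; origin at the centre of its lower face. With the clamp down it is above the middle of the vee.
- ring_gauge: loose bystander: steel ring, 55 mm across, 18 mm high; origin under its centre
- oil_bottle: loose bystander: cream oil bottle with red nozzle, 38 mm across, 112 mm high; origin under its centre
- gear: loose bystander: steel spur gear lying flat, 60 mm across, 20 mm high; origin under its centre
- flange_part: loose bystander: turned steel flange lying flat, 42 mm across, 16 mm high; origin under its centre

How it is judged:
By the outcome, as a careful person would: the job done as asked, in the order asked, and still so for the second after the job is handed in, with the robot touching nothing.
It also fails if it takes over 72 s, if anything falls off the work surface, if the arm or the gripper's body presses on something with over 40 N, if the wrist force passes 120 N, or if a joint passes its speed limit or range.

## Working session

There is one attempt and no reset: what is moved stays moved. The work goes in short steps, Python scripts to look and compute and a tool call to move; the robot and the scene stay as the last step left them, time stands still between calls to the robot, and variables do not carry over. Pictures are saved under pics/ and viewed, and the job is handed in when it is done.

Besides the shell and the picture viewer there is one more tool, called after "Emit:" by a JSON object that holds its "method" and its "body". carry_out: Moves the arm, as the interface text tells. Its arguments: {"type":"object","properties":{"series":{"type":"array"},"fingers":{"type":"number"}},"required":["series"]}

```bash
mkdir -p pics; ls
python3 - <<'E'
from station import env
import cv2
s=env.observe()
for k,v in s.items(): print(k,v)
for c in ["side","top"]:
    d=env.camera(c); cv2.imwrite(f"pics/{c}0.png",d["img"][:,:,::-1]); print(c,d["mtx"].tolist(),d["T"].round(3).tolist())
    for n in ["shaft","vee_seat","deck_rest","clamp_hinge","clamp_grip","clamp_pad","vee_block","fixture"]:
        r=env.spot_point(c,n)
        print(n,[( [round(float(a),1) for a in x["uv"]],round(x["conf"],2), float(d["range_z"][int(x["uv"][1]),int(x["uv"][0])])) for x in r[:3]])
E
```

```text
pics
clock 0.0
q [ 1.0869547   0.47779812  0.02235719  1.55645897 -0.01148213  1.1092665
 -0.0831201 ]
dq [-2.17463172e-03 -5.01401263e-06  9.96217171e-04 -6.82131187e-04
 -2.28445240e-04 -9.96291809e-05  7.84396512e-04]
joint_torque [ 4.61343116e-04 -5.82864547e+01  1.53494809e+00 -2.72616488e+01
 -5.43392077e-02  1.70542637e-02  1.78926457e-04]
eef_pos [ 247.45609027 -627.37511191  229.68019748]
tool_rot [-3.13979707e+00  1.57834312e-04  3.75735658e-01]
force [ 0.97574858 -0.21909264 -0.61471981]
moment [-0.09076999 -0.00527327 -0.02041352]
opening 0.9980990141088067
side [[512.3647508937659, 0.0, 315.2070095506455], [0.0, 512.3647508937659, 239.82473733680072], [0.0, 0.0, 1.0]] [[0.999, -0.009, 0.032, 500.634], [-0.032, -0.549, 0.835, -909.889], [0.01, -0.835, -0.549, 763.528], [0.0, 0.0, 0.0, 1.0]]
shaft [([324.2, 245.1], 0.71, 1340.183349609375)]
vee_seat [([304.3, 373.8], 0.73, 852.6148071289062), ([330.5, 199.0], 0.29, 1570.0516357421875)]
deck_rest [([302.5, 344.8], 0.93, 997.1053466796875)]
clamp_hinge [([307.0, 380.0], 0.74, 865.0897216796875)]
clamp_grip [([308.1, 356.6], 0.61, 819.1661987304688)]
clamp_pad [([304.9, 377.5], 0.5, 860.690185546875)]
vee_block [([304.7, 383.8], 0.84, 871.777587890625)]
fixture [([303.1, 389.3], 0.92, 930.0543212890625)]
top [[457.35923797769266, 0.0, 318.7643433410459], [0.0, 457.35923797769266, 236.04745683197626], [0.0, 0.0, 1.0]] [[0.021, -0.989, 0.147, 367.447], [-1.0, -0.019, 0.017, 59.257], [-0.014, -0.147, -0.989, 1400.505], [0.0, 0.0, 0.0, 1.0]]
shaft []
vee_seat [([435.3, 256.7], 0.79, 1326.078369140625)]
deck_rest [([418.6, 255.2], 0.94, 1361.375732421875)]
clamp_hinge [([452.2, 256.4], 0.67, 1312.844970703125)]
clamp_grip [([465.6, 251.1], 0.72, 1233.90771484375)]
clamp_pad [([192.0, 224.6], 0.16, 1379.6939697265625)]
vee_block [([433.3, 258.9], 0.48, 1335.3707275390625)]
fixture [([431.0, 260.7], 0.84, 1363.8114013671875)]
```

View pics/side0.png

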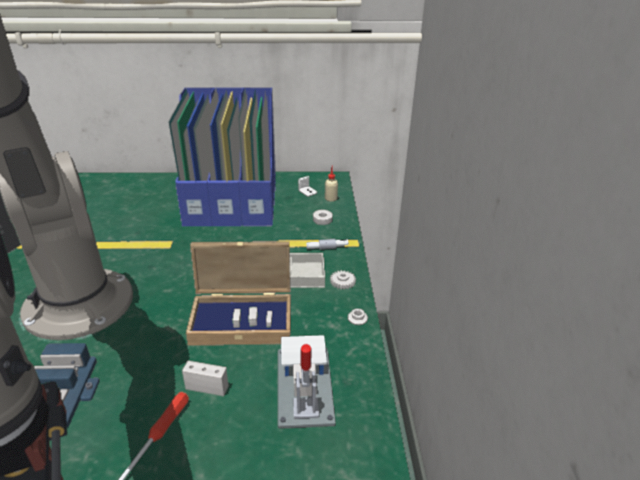

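View pics/top0.png

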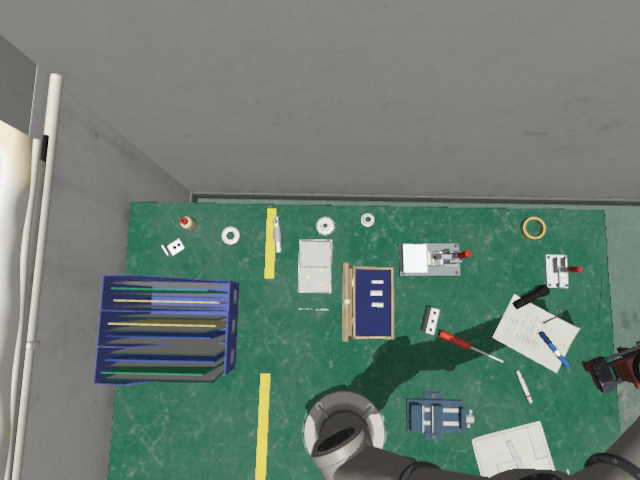

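```bash
cat > h.py <<'E'
from station import env
import cv2, numpy as np
from scipy.spatial.transform import Rotation as R
def ray(d,uv):
    v=np.linalg.inv(d["mtx"])@[uv[0],uv[1],1]; return d["T"][:3,:3]@v, d["T"][:3,3]
def atz(d,uv,z):
    r,o=ray(d,uv); return o+r*(z-o[2])/r[2]
def cloud(d):
    v,u=np.mgrid[:480,:640]; z=d["range_z"].astype(float)
    p=np.stack([u,v,np.ones_like(u)],-1)@np.linalg.inv(d["mtx"]).T*z[...,None]
    return p@d["T"][:3,:3].T+d["T"][:3,3]
def crop(d,box,name,s):
    a,b,c,e=box; cv2.imwrite(name,cv2.resize(d["img"][b:e,a:c,::-1],None,fx=s,fy=s,interpolation=cv2.INTER_CUBIC))
E
python3 - <<'E'
from h import *
Z={"vee_seat":46.4,"deck_rest":55.8,"clamp_hinge":78,"clamp_grip":145,"vee_block":10,"fixture":0,"shaft":12,"clamp_pad":58,"ring_gauge":0,"oil_bottle":0,"gear":0,"flange_part":0}
for c,b,b2 in [("side",(260,320,360,440),(270,200,390,340)),("top",(380,220,500,300),(220,190,390,260))]:
    d=env.camera(c); crop(d,b,f"pics/{c}_fix.png",6); crop(d,b2,f"pics/{c}_sh.png",4)
    for n,z in Z.items():
        for x in env.spot_point(c,n)[:2]: print(c,n,round(x["conf"],2),np.round(x["uv"],1),atz(d,x["uv"],z).round(1))
    for x in env.regions_of(c,"shaft")[:2]:
        P=cloud(d)[x["mask"]]; P=P[P[:,2]>4]
        print("shaft",x["conf"],x["uv"],x["mask"].sum(),P.mean(0),P.min(0),P.max(0))
        m,pc=cv2.PCACompute(P[:,:2].astype(np.float32),None)[:2]; print(m,pc, np.percentile((P[:,:2]-m)@pc[0],[0,2,98,100]))
    np.save(f"{c}0.npy",cloud(d))
E
```

```text
side vee_seat 0.97 [303.6 374.7] [ 507.4 -266.    46.4]
side deck_rest 0.94 [303.6 343.9] [ 508.3 -197.6   55.8]
side clamp_hinge 0.84 [305.7 378.5] [ 510.6 -303.    78. ]
side clamp_grip 0.8 [310.3 354. ] [ 518.  -310.7  145. ]
side clamp_grip 0.4 [305.6 389.5] [ 509.1 -383.9  145. ]
side vee_block 0.52 [320.8 219.5] [564.  340.2  10. ]
side vee_block 0.51 [302.7 384.4] [ 505.7 -256.9   10. ]
side fixture 0.9 [304.1 385.9] [ 508.4 -251.9   -0. ]
side shaft 0.72 [324.1 244.5] [567.4 209.3  12. ]
side ring_gauge 0.72 [323.1 221.8] [571.  343.9   0. ]
side ring_gauge 0.53 [354.8 318.2] [622.6 -65.1   0. ]
side oil_bottle 0.67 [329.4 197.9] [596.8 486.    0. ]
side oil_bottle 0.38 [305.3 345.8] [ 512.3 -147.     0. ]
side gear 0.91 [341.9 280.2] [604.4  71.3   0. ]
side flange_part 0.8 [353.9 317.9] [620.7 -64.1  -0. ]
shaft 0.57 [325.9, 245.2] 266 [570.05978431 185.5172567   31.07059804] [ 500.63357635 -909.88946104    4.56622164] [625.58111571 222.29689466 763.52798342]
[[570.0599  185.51715]] [[ 0.06851629  0.99764997]
 [ 0.99764997 -0.06851629]] [-1097.58920353     8.01051562    35.
[... 269 characters left out ...]
[429.9 256.7] [ 516.8 -256.2   10. ]
top fixture 0.72 [433.  258.1] [ 513.7 -267.9    0. ]
top shaft 0.73 [277.8 233.3] [579.5 209.5  12. ]
top ring_gauge 0.79 [227.7 237.8] [564.2 365.9   0. ]
top oil_bottle 0.76 [192.9 225.1] [602.1 476.8   0. ]
top gear 0.75 [324.1 223.7] [614.3  67.7   0. ]
top flange_part 0.6 [363.3 223.8] [616.3 -53.9   0. ]
top flange_part 0.52 [431.  254.6] [ 524.4 -261.9    0. ]
shaft 0.73 [278.7, 235.4] 232 [573.4894392  211.67100688  25.46599162] [367.44654894  59.25651849   5.62254543] [ 629.7040107   226.41136854 1400.50499857]
[[573.48944 211.67104]] [[ 0.967915    0.25127774]
 [-0.25127774  0.967915  ]] [-237.73038166  -50.06742905   52.88544103   57.06381257]
```

View pics/side_fix.png

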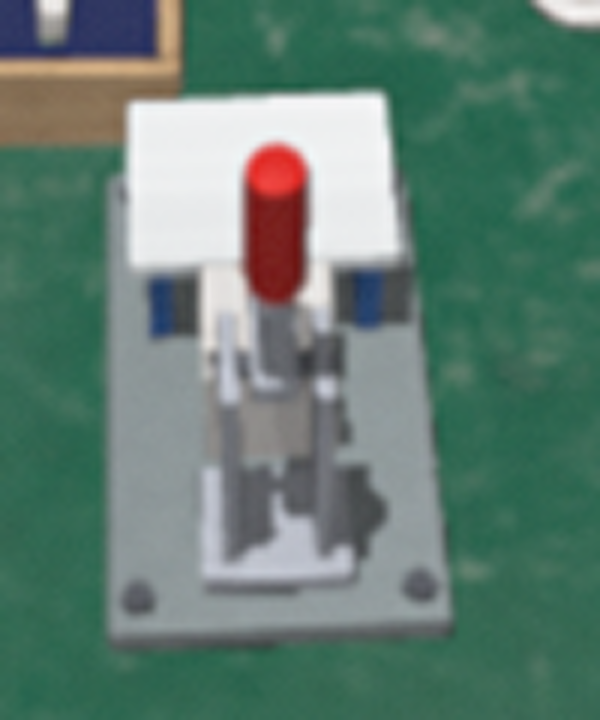

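View pics/top_fix.png

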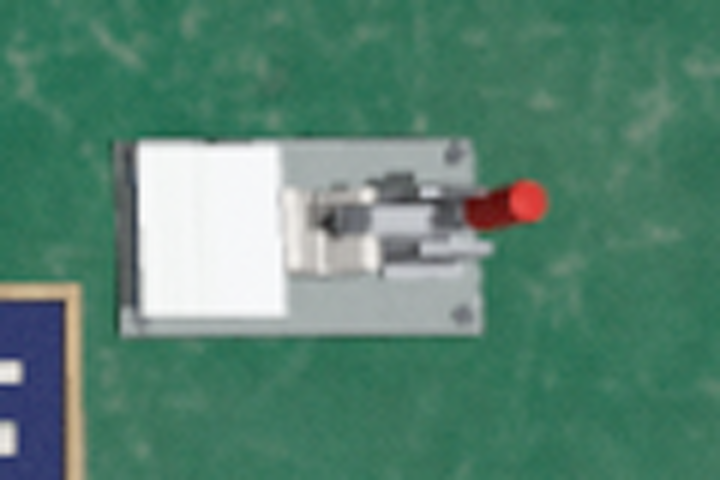

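View pics/top_sh.png

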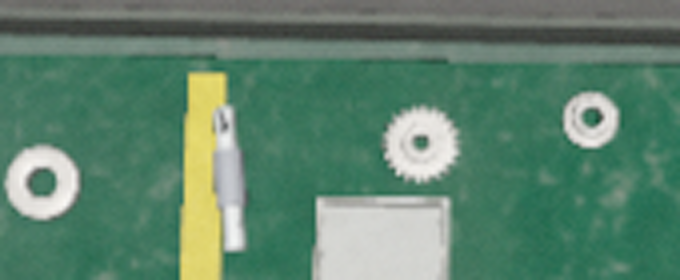

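View pics/side_sh.png

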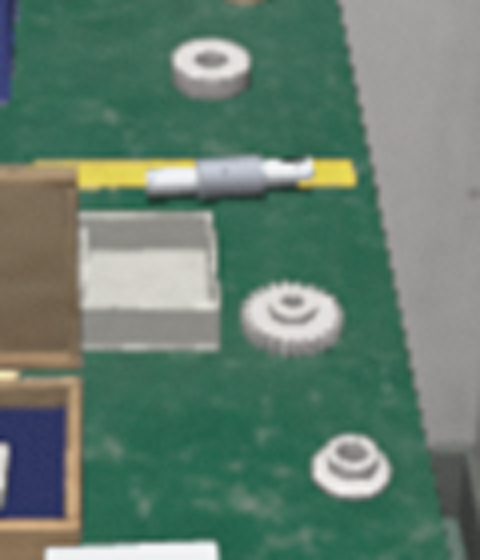

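Run:
```python
import numpy as np,cv2
for c in ["side","top"]:
    P=np.load(c+"0.npy").reshape(-1,3)
    f=P[(abs(P[:,0]-510)<90)&(abs(P[:,1]+255)<130)]
    for lo,hi,n in [(7,13,"base"),(43.0,51,"deck/vee"),(80,95,"tower")]:
        q=f[(f[:,2]>lo)&(f[:,2]<hi)]
        if len(q)<5: continue
        print(c,n,len(q),cv2.minAreaRect(q[:,:2].astype(np.float32)),np.percentile(q,[1,50,99],axis=0).round(1).tolist())
    q=f[(f[:,2]>43)&(f[:,2]<51)&(f[:,1]>-240)]
    print("deck",len(q),cv2.minAreaRect(q[:,:2].astype(np.float32)),q.mean(0))
    q=P[(abs(P[:,0]-570)<90)&(abs(P[:,1]-210)<60)&(P[:,2]>6)&(P[:,2]<40)]
    m,pc=cv2.PCACompute(q[:,:2].astype(np.float32),None)[:2]
    t=(q[:,:2]-m)@pc[0]; s=(q[:,:2]-m)@pc[1]
    print("shaft",len(q),m,pc,np.percentile(t,[0,1,99,100]),np.percentile(s,[0,2,98,100]),q[:,2].max(), cv2.minAreaRect(q[:,:2].astype(np.float32)))
    q=P[(abs(P[:,0]-510)<60)&(abs(P[:,1]+310)<40)&(P[:,2]>115)&(P[:,2]<190)]
    print("handle",len(q),np.percentile(q,[1,50,99],axis=0).round(1).tolist())
```

```text
side base 2075 ((491.3533935546875, -240.99241638183594), (134.2150115966797, 210.7389678955078), 1.7258344888687134) [[439.2, -344.4, 7.2], [500.1, -284.8, 10.1], [559.3, -139.7, 12.7]]
side deck/vee 1024 ((508.83306884765625, -246.83645629882812), (82.84288787841797, 164.16815185546875), 1.0672764778137207) [[466.5, -327.0, 43.2], [499.3, -201.7, 45.6], [548.7, -166.7, 49.3]]
side tower 196 ((511.0864562988281, -306.4750671386719), (46.86642837524414, 34.273590087890625), 82.7043685913086) [[493.9, -328.5, 80.3], [509.2, -312.8, 86.7], [526.5, -290.4, 93.7]]
deck 950 ((508.0997314453125, -202.18777465820312), (82.89485168457031, 74.668701171875), 1.3146933317184448) [ 506.19589041 -200.75183366   45.69413572]
shaft 286 [[575.1586  207.60123]] [[ 0.99178666  0.12790301]
 [-0.12790301  0.99178666]] [-54.08400535 -53.51456594  54.42051052  57.02965067] [-9.30498063 -8.22410676  9.93602209 14.87454683] 27.609189932658182 ((576.3507690429688, 210.73068237304688), (110.82002258300781, 23.7061824798584), 5.5323567390441895)
handle 286 [[501.2, -329.4, 116.7], [510.7, -323.2, 154.8], [519.
[... 432 characters left out ...]
.3216247558594), (35.255367279052734, 69.38296508789062), 9.091675758361816) [[494.2, -326.1, 80.6], [505.9, -295.3, 87.5], [526.1, -255.8, 94.3]]
deck 518 ((506.81390380859375, -202.9542236328125), (80.9214859008789, 74.2424087524414), 1.1206306219100952) [ 506.72478466 -202.39003352   46.29851266]
shaft 254 [[574.05585 211.53712]] [[ 0.9935628   0.11328247]
 [-0.11328247  0.9935628 ]] [-94.30601144 -74.69731693  78.00833454  83.8666421 ] [-58.29431366 -44.52229864  41.00495866  64.23939845] 32.98246171179562 ((570.0499267578125, 210.8808135986328), (113.79480743408203, 174.96475219726562), 87.28756713867188)
handle 90 [[500.9, -327.2, 121.1], [508.6, -311.6, 162.1], [518.1, -303.8, 175.9]]
```

Run:
```python
from h import *
D={c:env.camera(c) for c in ["side","top"]}
for c,pts in {"side":[(278.1,425.6),(335.2,424.2)],"top":[(458.3,243.3),(460.3,275.3),(400,275.3),(399.3,243.7)]}.items():
    for p in pts: print(c,"base",p,atz(D[c],p,10).round(1))
# deck corners z 46.5 (edge outer: 38mm*tan5=+3.3 => 47.1)
S=(260,320);T=(380,220)
for p in [(130,268),(408,258),(127,103),(385,93)]:
    print("side deck",atz(D["side"],(S[0]+p[0]/6,S[1]+p[1]/6),46.8).round(1))
for p in [(135,141),(281,143),(287,317),(139,318)]:
    print("top deck",atz(D["top"],(T[0]+p[0]/6,T[1]+p[1]/6),46.8).round(1))
for p in [(222,108),(235,248)]: print("top shaft end",atz(D["top"],(220+p[0]/4,190+p[1]/4),12).round(1))
for p in [(148,182),(312,168)]: print("side shaft end",atz(D["side"],(270+p[0]/4,200+p[1]/4),12).round(1))
for p in [(277,170)]: print("side handle top",atz(D["side"],(S[0]+p[0]/6,S[1]+p[1]/6),172).round(1))
print("top handle top",atz(D["top"],(T[0]+528/6,T[1]+201/6),172).round(1))
P=cloud(D["side"]); q=P[(P[...,2]>20)&(P[...,2]<600)&(abs(P[...,1])<350)&(P[...,0]>620)]; print(np.percentile(q[:,0],[0,5,50]))
```

```text
side base (278.1, 425.6) [ 462.3 -346.4   10. ]
side base (335.2, 424.2) [ 561.  -345.9   10. ]
top base (458.3, 243.3) [ 559.6 -343.2   10. ]
top base (460.3, 275.3) [ 462.1 -347.    10. ]
top base (400, 275.3) [ 458.4 -165.2   10. ]
top base (399.3, 243.7) [ 554.9 -163.5   10. ]
side deck [ 467.  -241.3   46.8]
side deck [ 553.2 -239.    46.8]
side deck [ 464.3 -169.1   46.8]
side deck [ 549.4 -166.3   46.8]
top deck [ 550.7 -167.1   46.8]
top deck [ 551.1 -239.3   46.8]
top deck [ 464.9 -241.1   46.8]
top deck [ 462.9 -168.6   46.8]
top shaft end [630.4 218.4  12. ]
top shaft end [521.8 204.6  12. ]
side shaft end [522.2 205.3  12. ]
side shaft end [631.4 220.2  12. ]
side handle top [ 511.  -324.4  172. ]
top handle top [ 510.1 -321.6  172. ]
[620.13843787 868.88581042 870.01189475]
```

```bash
cat >> h.py <<'E'
def rel(pos0,rpy0,targets):
    """targets: list of (x,y,z,roll,pitch,yaw)"""
    A=R.from_euler('xyz',rpy0)
    for t in targets:
        s=A.inv().apply(np.array(t[:3])-pos0); w=(A.inv()*R.from_euler('xyz',t[3:])).as_rotvec()
        print(np.round(s,1).tolist()+np.round(w,3).tolist())
E
python3 - <<'E'
from h import *
p=np.pi
rel([247.7,-627.9,230.7],[p,0,.376],[(511,-284,235,p,0,.025)])
rel([511,-284,235],[p,0,.025],[(511,-284,146,p,0,.025)])
E
```

```text
[371.2, -223.2, -4.3, -0.0, -0.0, 0.351]
[0.0, -0.0, 89.0, 0.0, 0.0, 0.0]
```

Emit:
{"method": "carry_out", "body": {"series": [[[371.2,-223.2,-4.3,0,0,0.351],[371.2,-223.2,-4.3,0,0,0.351],[371.2,-223.2,-4.3,0,0,0.351],[371.2,-223.2,-4.3,0,0,0.351],[371.2,-223.2,-4.3,0,0,0.351],[371.2,-223.2,-4.3,0,0,0.351],[371.2,-223.2,-4.3,0,0,0.351],[371.2,-223.2,-4.3,0,0,0.351],[371.2,-223.2,-4.3,0,0,0.351],[371.2,-223.2,-4.3,0,0,0.351]]], "fingers": -1}}

```text
clock: 3.23
eef_pos: [502.1, -295.4, 235.2]
tool_rot: [3.141, -0.001, 0.025]
force: [0.4, -0.1, -0.0]
opening: 0.285
```

Emit:
{"method": "carry_out", "body": {"series": [[[9,-11,0,0,0,0],[9,-11,40,0,0,0],[9,-11,80,0,0,0],[9,-11,89,0,0,0],[9,-11,89,0,0,0],[9,-11,89,0,0,0],[9,-11,89,0,0,0],[9,-11,89,0,0,0],[9,-11,89,0,0,0],[9,-11,89,0,0,0]]]}}

```text
clock: 4.07
eef_pos: [510.4, -286.4, 147.1]
tool_rot: [3.141, -0.002, 0.024]
force: [-0.9, -0.5, 0.5]
opening: 0.008
```

Run:
```python
from h import *
p=np.pi
d=env.camera("side"); crop(d,(240,240,400,400),"pics/s1.png",5); print(env.observe()["eef_pos"])
h=np.array([-309.,78]); 
T=[]
for th,r in [(.1,60),(.25,60),(.4,60),(.55,61),(.7,62),(.85,63),(1.0,64),(1.15,65),(1.25,65),(1.32,65)]:
    c=h+r*np.array([-np.sin(th),np.cos(th)])+9.5*np.array([np.cos(th),np.sin(th)])
    T.append((511,c[0]+13.5,c[1]+8,p,0,.025))
rel([511,-284,146],[p,0,.025],T)
```

```text
[ 510.22912782 -286.28243682  146.80755723]
[-0.2, 8.0, -0.6, 0.0, 0.0, 0.0]
[-0.4, 17.1, -0.5, 0.0, 0.0, 0.0]
[-0.7, 26.1, 1.0, 0.0, 0.0, 0.0]
[-0.9, 35.3, 3.0, 0.0, 0.0, 0.0]
[-1.1, 44.2, 6.5, 0.0, 0.0, 0.0]
[-1.3, 52.5, 11.3, 0.0, 0.0, 0.0]
[-1.5, 60.2, 17.4, 0.0, 0.0, 0.0]
[-1.7, 66.9, 24.8, 0.0, 0.0, 0.0]
[-1.8, 70.2, 30.5, 0.0, 0.0, 0.0]
[-1.8, 72.1, 34.7, 0.0, 0.0, 0.0]
```

View pics/s1.png

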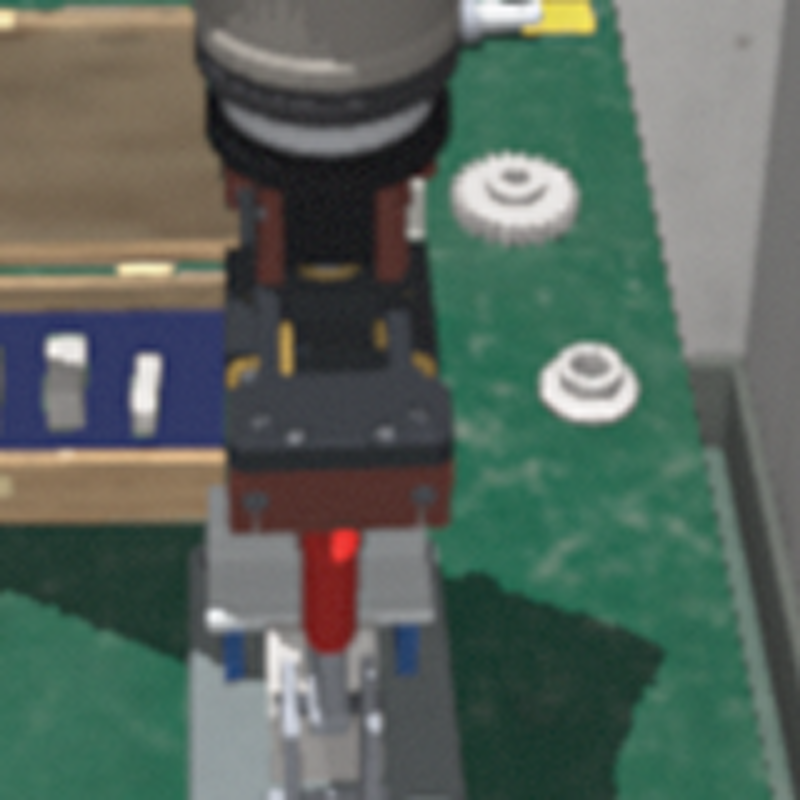

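Emit:
{"method": "carry_out", "body": {"series": [[[0,7,-0.5,0,0,0],[0,15,-0.5,0,0,0],[0,24,1,0,0,0],[0,33,3,0,0,0],[0,42,6.5,0,0,0],[0,50.5,11.5,0,0,0],[0,58,17.5,0,0,0],[0,65,25,0,0,0],[0,68,30.5,0,0,0],[0,68,30.5,0,0,0]]]}}

```text
clock: 4.95
eef_pos: [510.4, -355.2, 113.6]
tool_rot: [3.142, 0.002, 0.023]
force: [-0.3, 0.3, -0.6]
opening: 0.006
```

Emit:
{"method": "carry_out", "body": {"series": [[[0,1,2,0,0,0],[0,1,3,0,0,0],[0,1,4,0,0,0],[0,1,5,0,0,0],[0,1,6,0,0,0],[0,1,7,0,0,0],[0,1,7,0,0,0],[0,1,7,0,0,0],[0,1,7,0,0,0],[0,1,7,0,0,0]]]}}

```text
clock: 5.78
eef_pos: [511.9, -355.2, 110.3]
tool_rot: [3.14, -0.001, 0.025]
force: [-4.5, 1.8, 12.0]
opening: 0.003
```

Run:
```python
from h import *
d=env.camera("side"); crop(d,(240,300,400,460),"pics/s2.png",5)
P=cloud(d)
hsv=cv2.cvtColor(d["img"],cv2.COLOR_RGB2HSV); m=((hsv[...,0]<6)|(hsv[...,0]>174))&(hsv[...,1]>170)&(hsv[...,2]>80)
q=P[m&(abs(P[...,0]-510)<40)&(abs(P[...,1]+350)<80)&(P[...,2]<180)&(P[...,2]>60)]; print(len(q),np.percentile(q,[1,50,99],axis=0))
print(env.observe()["force"])
```

```text
154 [[ 504.95921898 -398.60294339   98.16234011]
 [ 512.60740089 -391.57861622  106.79280325]
 [ 519.3043168  -373.73316236  112.40889556]]
[-3.53246924  1.73487455 13.23613304]
```

View pics/s2.png

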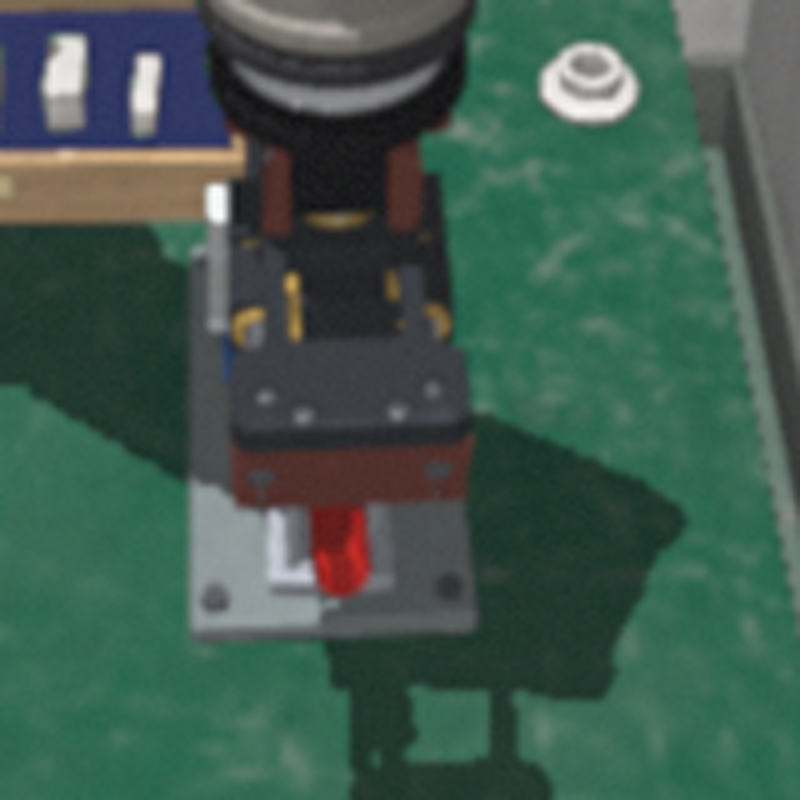

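Emit:
{"method": "carry_out", "body": {"series": [[[0,0,-40,0,0,0],[0,0,-80,0,0,0],[0,0,-120,0,0,0],[4,-40,-125,0,0,-0.05],[8,-80,-125,0,0,-0.106],[13,-120,-125,0,0,-0.106],[17,-160,-125,0,0,-0.106],[21,-200,-125,0,0,-0.106],[26,-240,-125,0,0,-0.106],[30,-280,-125,0,0,-0.106]]]}}

```text
clock: 6.67
eef_pos: [534.4, -72.0, 233.6]
tool_rot: [3.141, -0.001, 0.131]
force: [0.6, -0.2, 0.0]
opening: 0.008
```

Emit:
{"method": "carry_out", "body": {"series": [[[11,-39,0,0,0,0],[22,-78,0,0,0,0],[33,-117,0,0,0,0],[44,-156,0,0,0,0],[55,-195,0,0,0,0],[66,-234,0,0,0,0],[78,-276,0,0,0,0],[78,-276,20,0,0,0],[78,-276,40,0,0,0],[78,-276,40,0,0,0]]], "fingers": 0.1}}

```text
clock: 7.5
eef_pos: [573.3, 209.9, 189.5]
tool_rot: [3.14, 0.006, 0.133]
force: [-0.6, -1.2, -0.0]
opening: 0.551
```

Run:
```python
from h import *
s=env.observe();print(s["eef_pos"],s["tool_rot"],s["opening"])
for c,b in (("side",(260,170,390,300)),("top",(230,190,330,290))):
    d=env.camera(c); crop(d,b,f"pics/{c}3.png",5)
```

```text
[573.30075806 209.88780458 189.46888109] [3.14011681 0.00622114 0.13334025] 0.5512214054184462
```

View pics/side3.png

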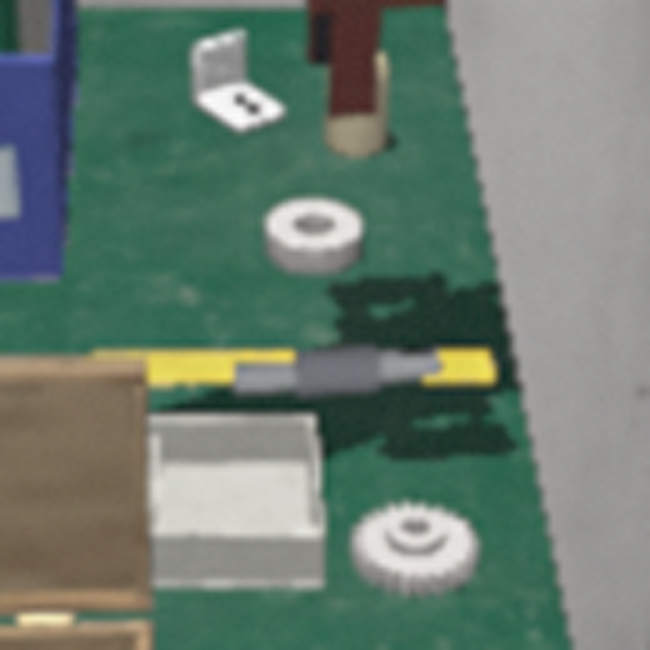

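Emit:
{"method": "carry_out", "body": {"series": [[[3,-2,40,0,0,0],[3,-2,80,0,0,0],[3,-2,120,0,0,0],[3,-2,150,0,0,0],[3,-2,165,0,0,0],[3,-2,171,0,0,0],[3,-2,175,0,0,0],[3,-2,175,0,0,0],[3,-2,175,0,0,0],[3,-2,175,0,0,0]]]}}

```text
clock: 8.43
eef_pos: [579.9, 212.4, 20.1]
tool_rot: [-3.141, -0.003, 0.13]
force: [0.7, -0.7, 0.4]
opening: 0.55
```

Run:
```python
from h import *
s=env.observe();print(s["eef_pos"],s["tool_rot"],s["opening"])
d=env.camera("side"); crop(d,(260,170,390,300),f"pics/side4.png",5)
```

```text
[579.93072437 212.38826655  20.12879773] [-3.14083767e+00 -2.95718238e-03  1.30470526e-01] 0.5503473351432261
```

View pics/side4.png

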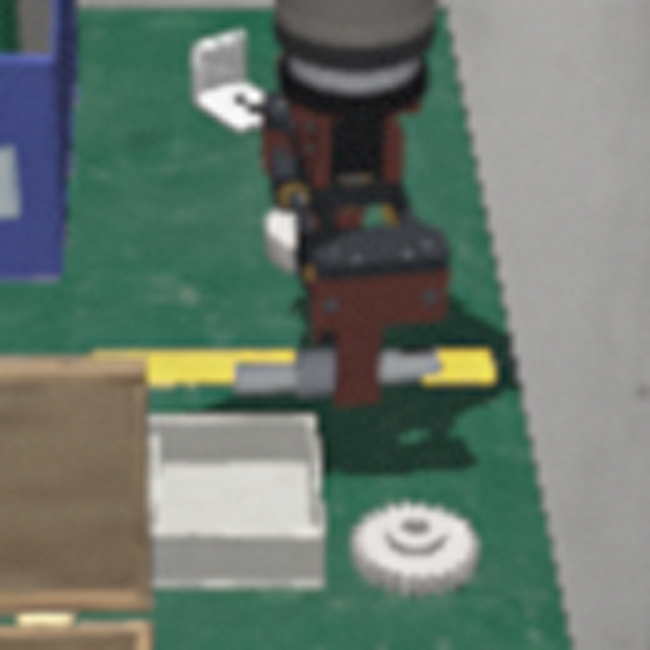

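Emit:
{"method": "carry_out", "body": {"series": [[[-3,0,2,0,0,0],[-3,0,4,0,0,0],[-3,0,5,0,0,0],[-3,0,5,0,0,0],[-3,0,5,0,0,0],[-3,0,5,0,0,0],[-3,0,5,0,0,0],[-3,0,5,0,0,0],[-3,0,5,0,0,0],[-3,0,5,0,0,0]]]}}

```text
clock: 9.32
eef_pos: [575.7, 211.5, 13.3]
tool_rot: [-3.142, -0.0, 0.131]
force: [0.3, 0.4, 0.3]
opening: 0.552
```

Good; close.

Emit:
{"method": "carry_out", "body": {"series": [[[0,0,0,0,0,0],[0,0,0,0,0,0],[0,0,0,0,0,0],[0,0,0,0,0,0],[0,0,0,0,0,0],[0,0,0,0,0,0],[0,0,0,0,0,0],[0,0,0,0,0,0],[0,0,0,0,0,0],[0,0,0,0,0,0]]], "fingers": -1}}

```text
clock: 10.15
eef_pos: [575.7, 211.7, 13.3]
tool_rot: [-3.141, -0.0, 0.131]
force: [0.1, 1.5, 0.2]
opening: 0.263
```

Emit:
{"method": "carry_out", "body": {"series": [[[0,0,-40,0,0,0],[0,0,-80,0,0,0],[0,5,-120,0,0,0],[-8,35,-145,0,0,0],[-20,74,-155,0,0,0.03],[-32,113,-160,0,0,0.106],[-44,152,-160,0,0,0.106],[-56,191,-160,0,0,0.106],[-68,230,-160,0,0,0.106],[-80,269,-160,0,0,0.106]]]}}

```text
clock: 10.98
eef_pos: [530.1, -67.7, 173.1]
tool_rot: [3.141, 0.001, 0.025]
force: [1.1, 0.3, -2.8]
opening: 0.264
```

Run:
```python
from h import *
s=env.observe();print(s["eef_pos"],s["tool_rot"],s["opening"])
p=np.pi
rel(s["eef_pos"],s["tool_rot"],[(507.9,-207,110,p,0,.025)])
d=env.camera("side"); crop(d,(250,150,410,310),f"pics/side5.png",5)
```

```text
[530.05462491 -67.7081739  173.05466199] [3.14127025e+00 9.64411424e-04 2.46549215e-02] 0.2643062620442654
[-25.5, 138.7, 63.1, 0.0, 0.001, -0.0]
```

View pics/side5.png

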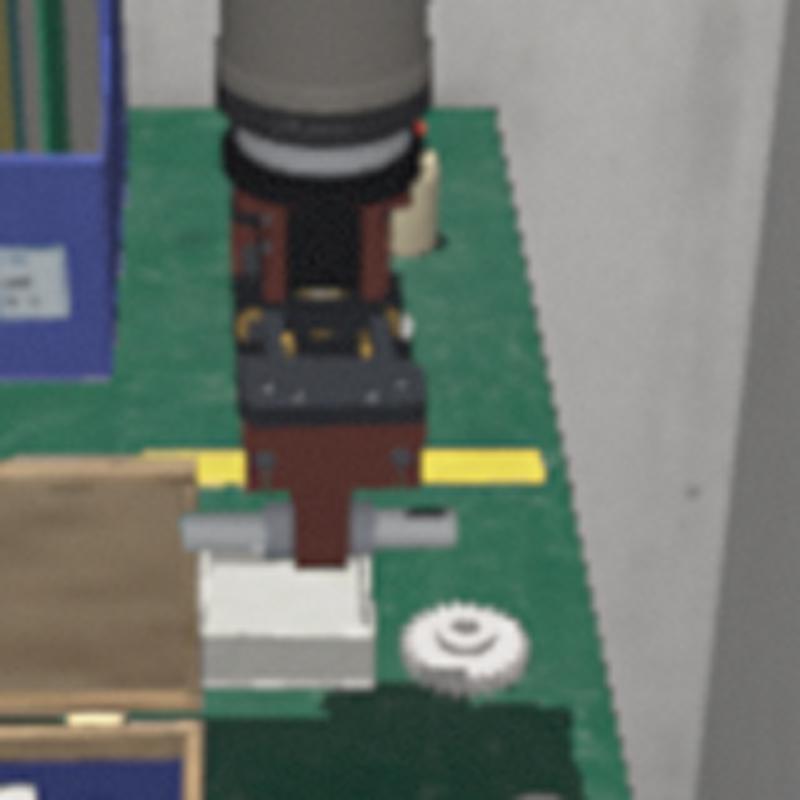

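Emit:
{"method": "carry_out", "body": {"series": [[[-7,38,0,0,0,0],[-14,76,10,0,0,0],[-21,112,30,0,0,0],[-25,139,55,0,0,0],[-25,139,80,0,0,0],[-25,139,95,0,0,0],[-25,139,100,0,0,0],[-25,139,100,0,0,0],[-25,139,100,0,0,0],[-25,139,100,0,0,0]]]}}

```text
clock: 11.87
eef_pos: [510.9, -204.9, 74.4]
tool_rot: [3.141, -0.002, 0.026]
force: [-0.3, -1.0, -2.7]
opening: 0.266
```

Run:
```python
from h import *
d=env.camera("side"); crop(d,(240,290,380,430),f"pics/side6.png",5)
s=env.observe();print(s["eef_pos"],s["tool_rot"],s["opening"])
```

```text
[ 510.95794408 -204.94377755   74.55609701] [ 3.14091396e+00 -2.13358346e-03  2.56062247e-02] 0.26969574813157826
```

View pics/side6.png

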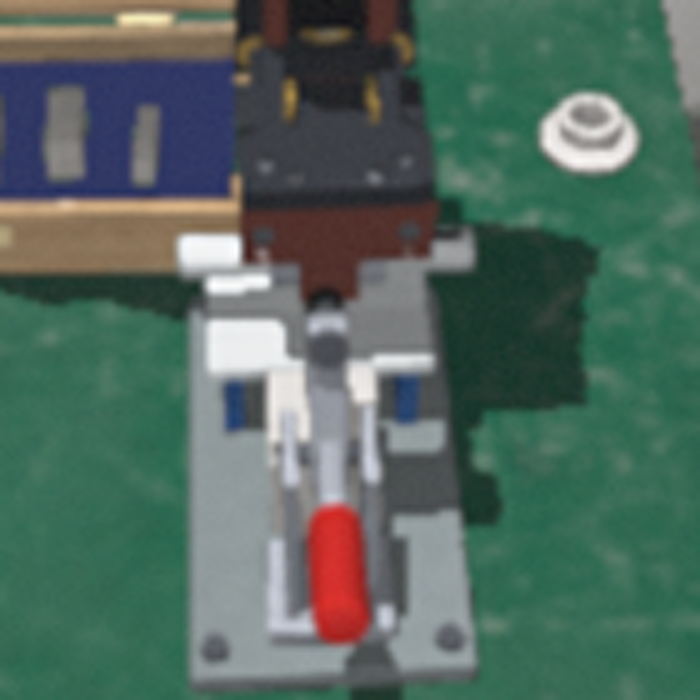

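Run:
```python
from h import *
d=env.camera("side"); 
for u in (177,475): print(atz(d,(240+u/5,290+252/5),73))
s=env.observe();print(s["eef_pos"],s["tool_rot"],s["clock"])
for r in env.spot_point("side","shaft")[:2]: print(r, atz(d,r["uv"],73))
```

```text
[ 455.00770958 -204.61054918   73.        ]
[ 567.51768914 -206.98868501   73.        ]
[ 510.86606413 -205.05983377   74.51629712] [ 3.14085208e+00 -2.10592691e-03  2.54429190e-02] 11.9667
{'uv': [305.2, 342.8], 'conf': 0.7} [ 511.11797411 -212.11545034   73.        ]
{'uv': [355.8, 318.1], 'conf': 0.66} [ 612.97437329 -145.65086074   73.        ]
```

Emit:
{"method": "carry_out", "body": {"series": [[[-3,2,4,0,0,0],[-3,2,9,0,0,0],[-3,2,13,0,0,0],[-3,2,15,0,0,0],[-3,2,16,0,0,0],[-3,2,16.5,0,0,0],[-3,2,16.5,0,0,0],[-3,2,16.5,0,0,0],[-3,2,16.5,0,0,0],[-3,2,16.5,0,0,0]]]}}

```text
clock: 12.85
eef_pos: [506.4, -207.1, 57.2]
tool_rot: [-3.141, 0.001, 0.025]
force: [-3.2, 0.9, 3.8]
opening: 0.268
```

Emit:
{"method": "carry_out", "body": {"series": [[[1.5,0,0,0,0,0],[1.5,0,0,0,0,0],[1.5,0,0,0,0,0],[1.5,0,0,0,0,0],[1.5,0,0,0,0,0],[1.5,0,0,0,0,0],[1.5,0,0,0,0,0],[1.5,0,0,0,0,0],[1.5,0,0,0,0,0],[1.5,0,0,0,0,0]]]}}

```text
clock: 13.68
eef_pos: [508.0, -207.2, 57.2]
tool_rot: [-3.142, 0.001, 0.025]
force: [-3.9, 0.7, 5.7]
opening: 0.259
```

Run:
```python
from h import *
d=env.camera("side"); crop(d,(240,290,380,430),f"pics/side7.png",5)
s=env.observe();print(s["eef_pos"],s["force"])
```

```text
[ 508.0162072  -207.21030061   57.18787967] [-3.71498044  0.5630417   5.1965533 ]
```

View pics/side7.png

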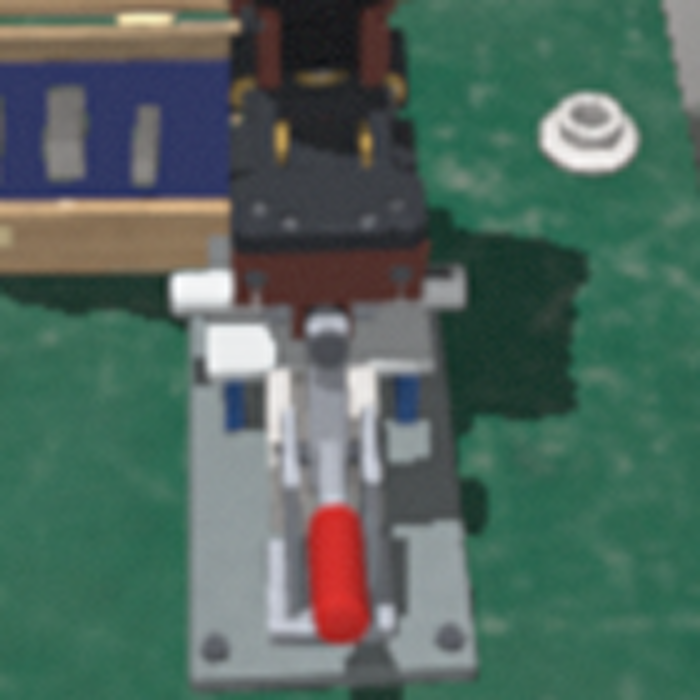

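Emit:
{"method": "carry_out", "body": {"series": [[[0,0,0,0,0,0],[0,0,0,0,0,0],[0,0,0,0,0,0],[0,0,0,0,0,0],[0,0,0,0,0,0],[0,0,-20,0,0,0],[0,0,-50,0,0,0],[0,0,-90,0,0,0],[0,0,-130,0,0,0],[0,0,-150,0,0,0]]], "fingers": -0.15}}

```text
clock: 14.57
eef_pos: [510.3, -207.7, 211.5]
tool_rot: [3.14, -0.006, 0.025]
force: [1.4, -1.9, 0.1]
opening: 0.426
```

Run:
```python
from h import *
d=env.camera("side"); crop(d,(240,290,380,430),f"pics/side8.png",5)
s=env.observe();print(s["eef_pos"],s["tool_rot"],s["force"])
P=cloud(d); q=P[(P[...,2]>57)&(P[...,2]<75)&(abs(P[...,0]-510)<70)&(abs(P[...,1]+207)<25)]
m,pc=cv2.PCACompute(q[:,:2].astype(np.float32),None)[:2]; print(len(q),m,pc,q.min(0),q.max(0))
```

```text
[ 511.82220256 -208.20058219  214.00728123] [ 3.13818375 -0.00978393  0.02449804] [ 1.13041209 -0.69805822  2.27409987]
442 [[ 507.94736 -208.50363]] [[ 0.999703    0.02437027]
 [-0.02437027  0.999703  ]] [ 453.86935236 -217.89852871   57.01131259] [ 562.50298202 -195.55148258   70.28492142]
```

View pics/side8.png

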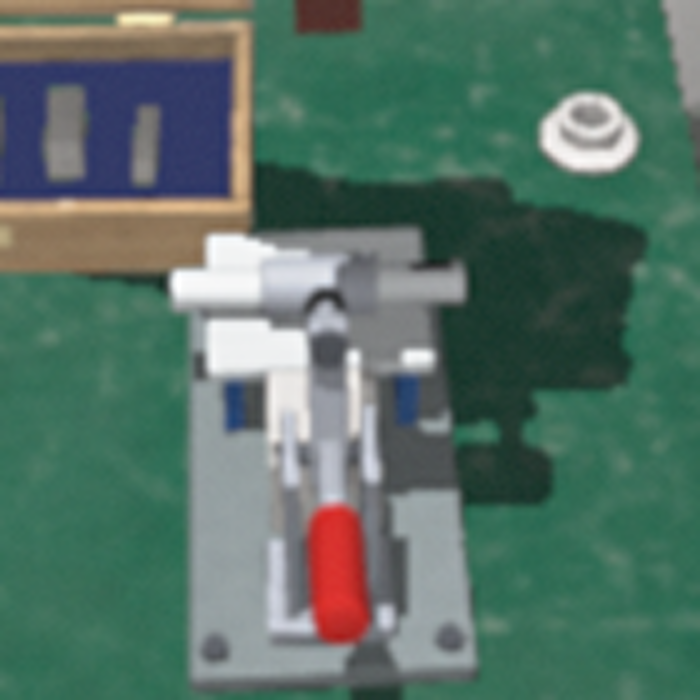

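Run:
```python
from h import *
s=env.observe();print(s["eef_pos"],s["tool_rot"],s["q"].round(2),s["clock"])
p=np.pi
for y in (.025+p/2,.025-p/2): rel([508,-207.2,207.2],[p,0,.025],[(507,-172,207,p,0,y)])
```

```text
[ 511.82220256 -208.20058219  214.00728123] [ 3.13818375 -0.00978393  0.02449804] [ 0.41  0.3  -0.16  1.87  0.06  0.97 -1.33] 14.6167
[-0.1, -35.2, 0.2, 0.0, 0.0, -1.571]
[-0.1, -35.2, 0.2, 0.0, -0.0, 1.571]
```

Emit:
{"method": "carry_out", "body": {"series": [[[0,-35,0,0,0,-0.12],[0,-35,0,0,0,-0.245],[0,-35,0,0,0,-0.37],[0,-35,0,0,0,-0.495],[0,-35,0,0,0,-0.62],[0,-35,0,0,0,-0.745],[0,-35,0,0,0,-0.87],[0,-35,0,0,0,-0.995],[0,-35,0,0,0,-1.12],[0,-35,0,0,0,-1.245]]], "fingers": -0.59}}

```text
clock: 15.45
eef_pos: [507.4, -172.2, 206.4]
tool_rot: [-3.141, -0.0, 1.276]
force: [-0.2, 0.8, -0.3]
opening: 0.208
```

Run:
```python
from h import *
s=env.observe();print(s["eef_pos"],s["tool_rot"],s["opening"],s["clock"])
p=np.pi
rel([508,-172.3,207.2],[p,0,.025+1.245],[(507,-172,207,p,0,.025+p/2),(507,-172,90,p,0,.025+p/2)])
```

```text
[ 507.39888736 -172.15243781  206.37217414] [-3.14117229e+00 -8.60952832e-05  1.27599032e+00] 0.20762732699868094 15.45
[-0.0, -1.0, 0.2, 0.0, 0.0, -0.326]
[-0.0, -1.0, 117.2, 0.0, 0.0, -0.326]
```

Emit:
{"method": "carry_out", "body": {"series": [[[0,0,0,0,0,-0.12],[0,0,20,0,0,-0.24],[0,0,50,0,0,-0.324],[0,0,80,0,0,-0.324],[0,0,105,0,0,-0.324],[0,0,120,0,0,-0.324],[0,0,130,0,0,-0.324],[0,0,135,0,0,-0.324],[0,0,135,0,0,-0.324],[0,0,135,0,0,-0.324]]]}}

```text
clock: 16.28
eef_pos: [508.1, -172.3, 72.4]
tool_rot: [3.141, 0.0, 1.594]
force: [-0.3, 0.7, 0.2]
opening: 0.206
```

Run:
```python
from h import *
d=env.camera("side"); crop(d,(240,290,380,430),f"pics/side9.png",5)
s=env.observe();print(s["eef_pos"],s["tool_rot"],s["opening"],s["clock"])
```

```text
[ 508.3757222  -172.36540485   72.73112574] [3.13995576e+00 5.01995691e-04 1.59371348e+00] 0.20822539088402234 16.3333
```

View pics/side9.png

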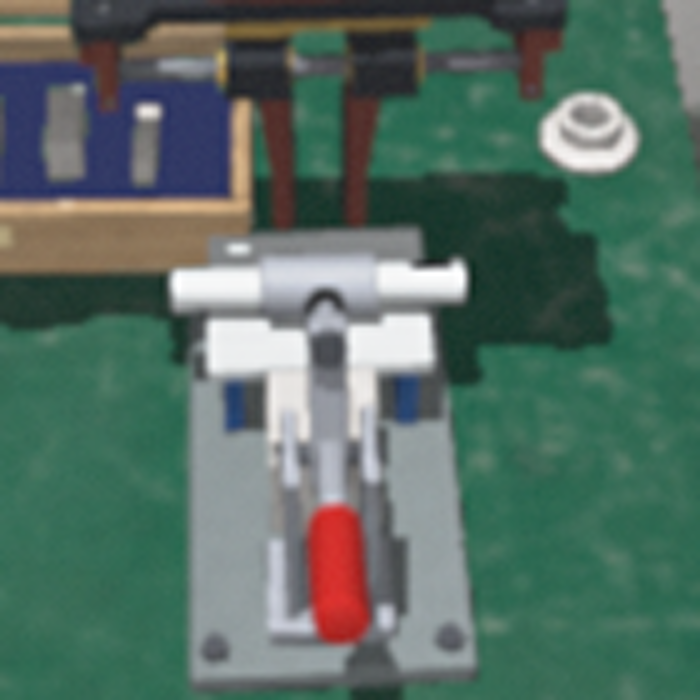

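Emit:
{"method": "carry_out", "body": {"series": [[[0,0,6,0,0,0],[0,0,11,0,0,0],[0,0,13,0,0,0],[0,0,13,0,0,0],[-3,0,13,0,0,0],[-6,0,13,0,0,0],[-8,0,13,0,0,0],[-10,0,13,0,0,0],[-12,0,13,0,0,0],[-14,0,13,0,0,0]]]}}

```text
clock: 17.17
eef_pos: [508.1, -186.0, 59.0]
tool_rot: [3.141, -0.0, 1.594]
force: [0.0, 2.2, 0.7]
opening: 0.205
```

Emit:
{"method": "carry_out", "body": {"series": [[[-2,0,0,0,0,0],[-4,0,0,0,0,0],[-6,0,0,0,0,0],[-8,0,0,0,0,0],[-10,0,0,0,0,0],[-12,0,0,0,0,0],[-14,0,0,0,0,0],[-16,0,0,0,0,0],[-18,0,0,0,0,0],[-20,0,0,0,0,0]]]}}

```text
clock: 18.0
eef_pos: [508.3, -206.4, 58.8]
tool_rot: [-3.142, -0.0, 1.594]
force: [0.5, 1.9, 0.5]
opening: 0.201
```

Run:
```python
from h import *
d=env.camera("side"); crop(d,(240,290,380,430),f"pics/side10.png",5)
s=env.observe();print(s["eef_pos"],s["tool_rot"],s["force"],s["clock"])
```

```text
[ 508.27167813 -207.03032896   58.77051263] [-3.14154329e+00  4.52094058e-04  1.59325379e+00] [-0.47315593 -0.94493092  0.58223665] 18.05
```

View pics/side10.png

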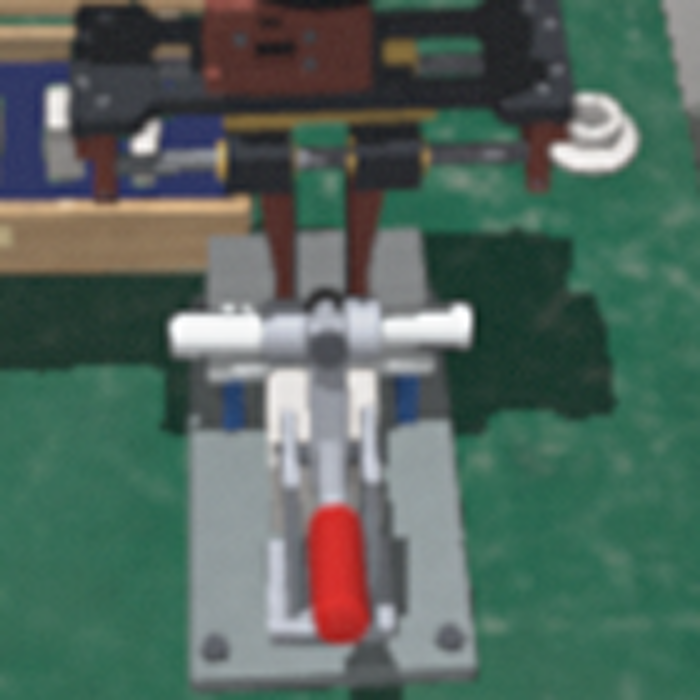

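Emit:
{"method": "carry_out", "body": {"series": [[[-1.5,0,0,0,0,0],[-3,0,0,0,0,0],[-4.5,0,0,0,0,0],[-6,0,0,0,0,0],[-7.5,0,0,0,0,0],[-9,0,0,0,0,0],[-10.5,0,0,0,0,0],[-12,0,0,0,0,0],[-13,0,0,0,0,0],[-13,0,0,0,0,0]]]}}

```text
clock: 18.88
eef_pos: [508.6, -219.7, 58.8]
tool_rot: [-3.142, 0.0, 1.593]
force: [-0.0, 0.0, 0.3]
opening: 0.204
```

Run:
```python
from h import *
d=env.camera("side"); crop(d,(240,290,380,430),f"pics/side11.png",5)
s=env.observe();print(s["eef_pos"],s["tool_rot"],s["force"],s["clock"])
```

```text
[ 508.5938765  -219.43170097   58.76808283] [-3.14155977e+00  1.08052139e-04  1.59348396e+00] [-0.46411397  0.38740195  0.74435246] 18.9333
```

View pics/side11.png

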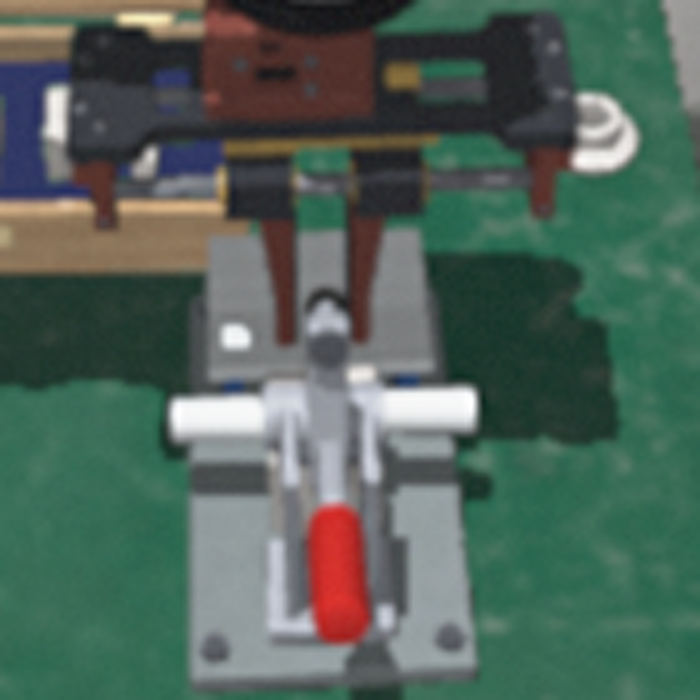

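Emit:
{"method": "carry_out", "body": {"series": [[[5,0,-20,0,0,0],[5,0,-60,0,0,0],[5,0,-100,0,0,0],[-20,0,-135,0,0,0],[-60,0,-135,0,0,0],[-100,0,-135,0,0,0],[-140,0,-135,0,0,0],[-154,0,-135,0,0,0],[-154,0,-135,0,0,0],[-154,0,-135,0,0,0]]], "fingers": 0.0}}

```text
clock: 19.77
eef_pos: [511.8, -373.2, 193.3]
tool_rot: [-3.141, -0.001, 1.592]
force: [-1.1, 0.4, 0.0]
opening: 0.496
```

Run:
```python
from h import *
for c,b in (("side",(240,290,380,430)),("top",(390,210,490,310))):
    d=env.camera(c); crop(d,b,f"pics/{c}12.png",5)
    P=cloud(d); q=P[(P[...,2]>48)&(P[...,2]<62)&(abs(P[...,0]-510)<70)&(abs(abs(P[...,0]-510)-38)<18)&(abs(P[...,1]+263)<18)]
    print(c,len(q),np.median(q,0),q.min(0),q.max(0))
s=env.observe();print(s["eef_pos"],s["tool_rot"],s["force"],s["clock"],s["opening"])
```

```text
side 234 [ 488.21977207 -264.89421458   52.67354264] [ 455.54143967 -272.45566466   48.07035816] [ 563.26338565 -253.54792348   59.85238222]
top 117 [ 487.9660411  -259.84238403   53.04772938] [ 455.00358049 -271.50284767   48.42073611] [ 562.24802527 -250.30936634   61.63427803]
[ 512.64728833 -370.93298178  193.59077268] [-3.14145815e+00 -1.41191745e-03  1.59610531e+00] [-0.17184066 -0.02449518 -0.11637667] 19.8667 0.4957304638560116
```

View pics/side12.png

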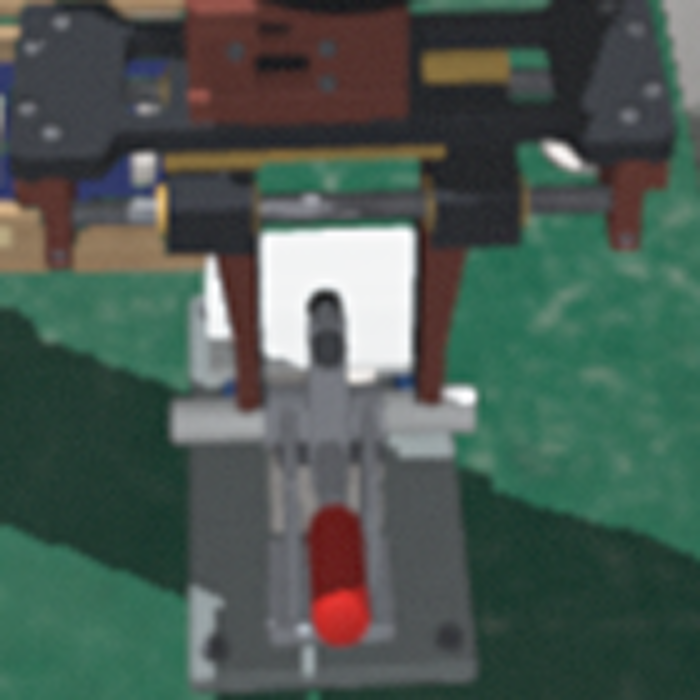

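View pics/top12.png

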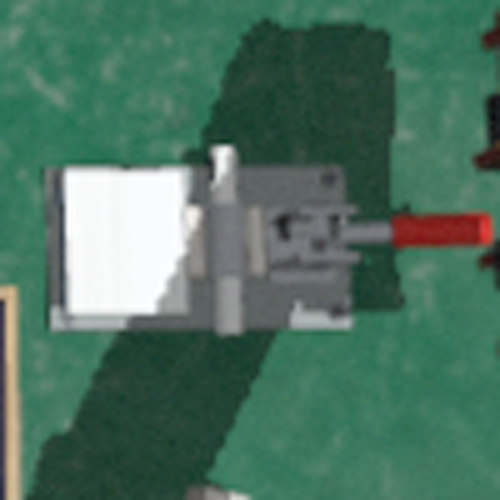

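Emit:
{"method": "carry_out", "body": {"series": [[[-1,0,35,0,0,0],[-1,0,65,0,0,0],[-1,0,85,0,0,0],[-1,0,97,0,0,0],[-1,0,103,0,0,0],[-1,0,103,0,0,0],[-1,0,103,0,0,0],[-1,0,103,0,0,0],[-1,0,103,0,0,0],[-1,0,103,0,0,0]]]}}

```text
clock: 20.7
eef_pos: [512.8, -374.5, 91.9]
tool_rot: [3.14, 0.001, 1.594]
force: [0.8, -0.9, -0.2]
opening: 0.498
```

Emit:
{"method": "carry_out", "body": {"series": [[[0,0,0,0,0,0],[0,0,0,0,0,0],[0,0,0,0,0,0],[0,0,0,0,0,0],[0,0,0,0,0,0],[0,0,0,0,0,0],[0,0,0,0,0,0],[0,0,0,0,0,0],[0,0,0,0,0,0],[0,0,0,0,0,0]]], "fingers": -1}}

```text
clock: 21.53
eef_pos: [512.0, -374.2, 90.8]
tool_rot: [-3.141, -0.0, 1.594]
force: [-2.3, 0.4, 1.2]
opening: 0.207
```

Run:
```python
from h import *
d=env.camera("side"); crop(d,(240,290,400,450),f"pics/side13.png",5)
s=env.observe();print(s["eef_pos"],s["tool_rot"],s["force"],s["clock"],s["opening"])
e=s["eef_pos"]; p=np.pi
T=[]
t0=1.3
for th in [1.25,1.2,1.14,1.08,1.02,.96,.9,.84,.78,.72, .65,.58,.51,.44,.37,.3,.24,.18,.13,.09]:
    T.append((e[0]+.025*67*(np.sin(th)-np.sin(t0)), e[1]-67*(np.sin(th)-np.sin(t0)), e[2]+67*(np.cos(th)-np.cos(t0)),p,0,1.596))
rel(e,[p,0,1.596],T)
```

```text
[ 511.96265713 -374.16491144   90.78700919] [-3.14112019e+00 -7.36291249e-05  1.59365633e+00] [-2.89617414  0.24127111  2.2892392 ] 21.5833 0.20842303345531446
[1.0, 0.0, -3.2, 0.0, 0.0, 0.0]
[2.1, 0.0, -6.4, 0.0, 0.0, 0.0]
[3.7, 0.0, -10.1, 0.0, 0.0, 0.0]
[5.5, 0.0, -13.7, 0.0, 0.0, 0.0]
[7.5, 0.0, -17.1, 0.0, 0.0, 0.0]
[9.7, 0.0, -20.5, 0.0, 0.0, 0.0]
[12.1, 0.0, -23.7, 0.0, 0.0, 0.0]
[14.7, 0.0, -26.8, 0.0, 0.0, 0.0]
[17.4, 0.0, -29.7, 0.0, 0.0, 0.0]
[20.4, 0.0, -32.4, 0.0, 0.0, 0.0]
[24.0, 0.0, -35.4, 0.0, 0.0, 0.0]
[27.8, 0.0, -38.1, 0.0, 0.0, 0.0]
[31.9, 0.0, -40.6, 0.0, 0.0, 0.0]
[36.0, 0.0, -42.7, 0.0, 0.0, 0.0]
[40.3, 0.0, -44.5, 0.0, 0.0, 0.0]
[44.8, 0.0, -46.1, 0.0, 0.0, 0.0]
[48.6, 0.0, -47.2, 0.0, 0.0, 0.0]
[52.6, 0.0, -48.0, 0.0, 0.0, 0.0]
[55.9, 0.0, -48.5, 0.0, 0.0, 0.0]
[58.6, 0.0, -48.8, 0.0, 0.0, 0.0]
```

View pics/side13.png

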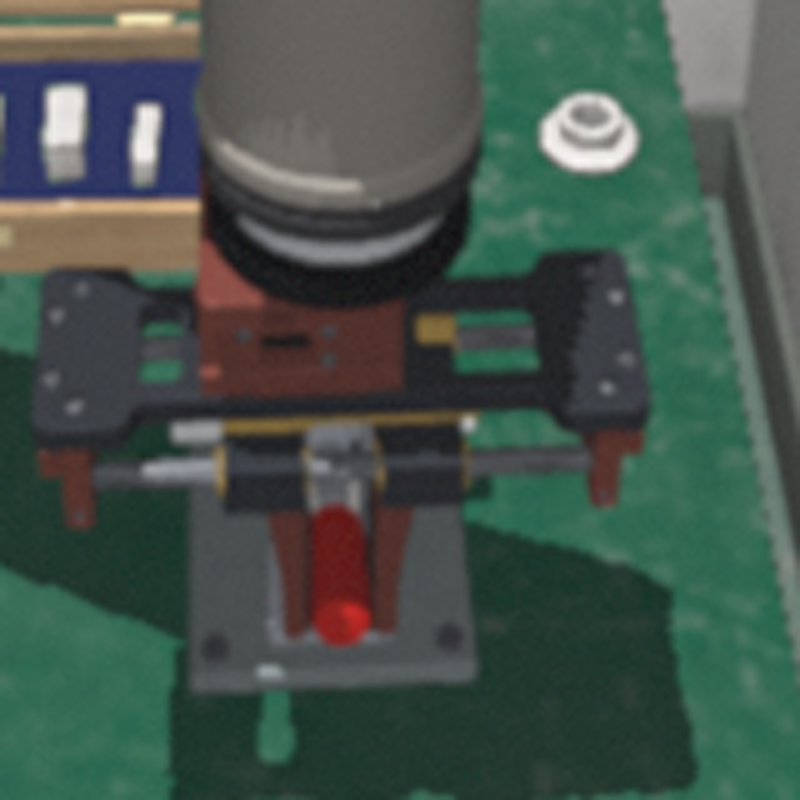

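Fingers hold the handle (opening 18.3 mm). Swing, first half.

Emit:
{"method": "carry_out", "body": {"series": [[[1,0,-3.2,0,0,0],[2.1,0,-6.4,0,0,0],[3.7,0,-10.1,0,0,0],[5.5,0,-13.7,0,0,0],[7.5,0,-17.1,0,0,0],[9.7,0,-20.5,0,0,0],[12.1,0,-23.7,0,0,0],[14.7,0,-26.8,0,0,0],[17.4,0,-29.7,0,0,0],[20.4,0,-32.4,0,0,0]]]}}

```text
clock: 22.42
eef_pos: [511.4, -353.5, 123.2]
tool_rot: [-3.141, -0.0, 1.594]
force: [-0.8, 0.3, -9.0]
opening: 0.21
```

Moderate force. Second part.

Emit:
{"method": "carry_out", "body": {"series": [[[3.6,0,-3,0,0,0],[7.4,0,-5.7,0,0,0],[11.5,0,-8.2,0,0,0],[15.6,0,-10.3,0,0,0],[19.9,0,-12.1,0,0,0],[24.4,0,-13.7,0,0,0],[28.2,0,-14.8,0,0,0],[32.2,0,-15.6,0,0,0],[35.5,0,-16.1,0,0,0],[38.2,0,-16.4,0,0,0]]]}}

```text
clock: 23.25
eef_pos: [510.5, -317.7, 141.3]
tool_rot: [3.141, 0.004, 1.592]
force: [-5.8, -5.5, 1.8]
opening: 0.204
```

Run:
```python
from h import *
d=env.camera("side"); crop(d,(240,290,400,450),f"pics/side14.png",5)
s=env.observe();print(s["eef_pos"],s["tool_rot"],s["force"],s["clock"],s["opening"])
```

```text
[ 510.47695937 -317.15273384  141.31373546] [3.1414225  0.00333948 1.59237958] [-6.2862192  -4.03478647  2.28123834] 23.3 0.20239872423122282
```

View pics/side14.png

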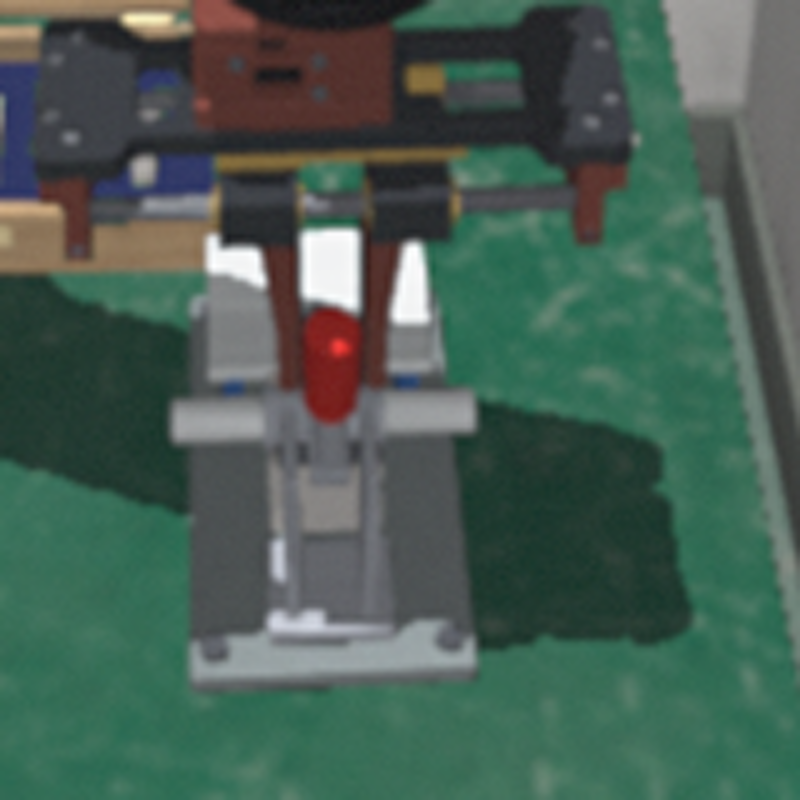

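Emit:
{"method": "carry_out", "body": {"series": [[[1,0,0,0,0,0],[2,0,0,0,0,0],[3,0,0,0,0,0],[4,0,0,0,0,0],[5,0,0,0,0,0],[6,0,0,0,0,0],[7,0,0,0,0,0],[8,0,0,0,0,0],[8,0,0,0,0,0],[8,0,0,0,0,0]]]}}

```text
clock: 24.13
eef_pos: [510.3, -310.3, 142.0]
tool_rot: [3.141, 0.004, 1.592]
force: [-6.5, -5.9, 7.2]
opening: 0.199
```

Emit:
{"method": "carry_out", "body": {"series": [[[1,0,0,0,0,0],[2,0,0,0,0,0],[3,0,0,0,0,0],[4,0,0,0,0,0],[5,0,0,0,0,0],[5,0,0,0,0,0],[5,0,0,0,0,0],[5,0,0,0,0,0],[5,0,0,0,0,0],[5,0,0,0,0,0]]]}}

```text
clock: 24.97
eef_pos: [511.8, -302.0, 140.3]
tool_rot: [3.139, 0.0, 1.595]
force: [0.1, 3.0, 2.7]
opening: 0.006
```

Emit:
{"method": "carry_out", "body": {"series": [[[2,0,0,0,0,0],[2,0,-30,0,0,0],[2,0,-65,0,0,0],[-15,0,-70,0,0,0],[-45,0,-70,0,0,0],[-45,0,-70,0,0,0],[-45,0,-70,0,0,0],[-45,0,-70,0,0,0],[-45,0,-70,0,0,0],[-45,0,-70,0,0,0]]]}}

```text
clock: 25.8
eef_pos: [511.8, -346.4, 209.4]
tool_rot: [-3.141, -0.001, 1.595]
force: [-0.4, -0.1, 0.1]
opening: 0.004
```

Run:
```python
from h import *
for c,b in (("side",(240,290,380,430)),("top",(390,210,490,310))):
    d=env.camera(c); crop(d,b,f"pics/{c}15.png",5)
    P=cloud(d); hsv=cv2.cvtColor(d["img"],cv2.COLOR_RGB2HSV); m=((hsv[...,0]<6)|(hsv[...,0]>174))&(hsv[...,1]>170)&(hsv[...,2]>80)
    q=P[m&(abs(P[...,0]-510)<40)&(abs(P[...,1]+320)<60)&(P[...,2]<178)&(P[...,2]>100)]; print(c,len(q),np.percentile(q,[1,50,99],axis=0))
s=env.observe();print(s["eef_pos"],s["tool_rot"],s["force"],s["clock"],s["opening"])
```

```text
side 178 [[ 504.14692616 -340.74827071  122.47524169]
 [ 510.47107625 -334.364037    156.19700882]
 [ 517.11540813 -326.59118954  170.22718534]]
top 72 [[ 503.86479516 -338.60377689  125.1337202 ]
 [ 510.27065442 -321.77240016  159.94234204]
 [ 517.68373526 -312.98087708  172.19177139]]
[ 511.76178362 -346.7609794   209.48551472] [-3.14145949e+00 -2.81835246e-04  1.59489773e+00] [ 0.21843316  0.4694318  -0.82732419] 25.9 0.004626519142597113
```

View pics/side15.png

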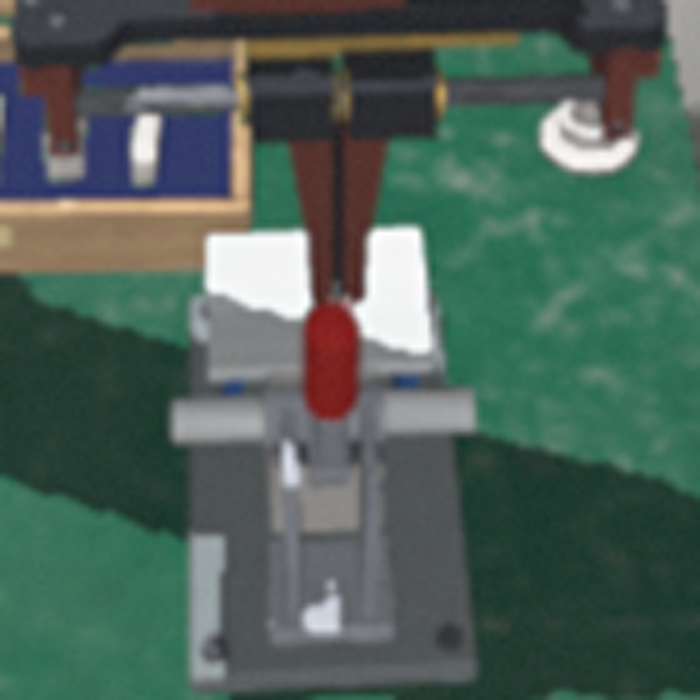

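View pics/top15.png

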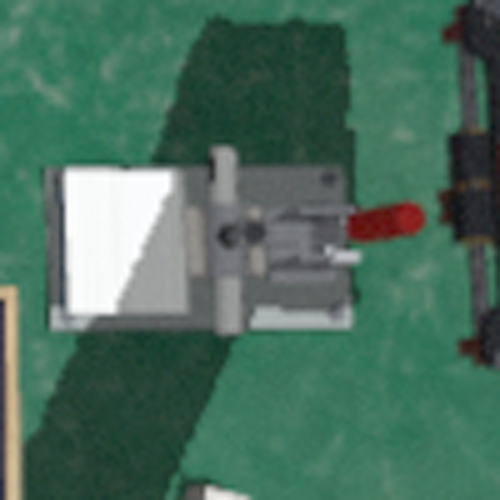

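Emit:
{"method": "carry_out", "body": {"series": [[[-17,-1,0,0,0,0],[-17,-1,30,0,0,0],[-17,-1,55,0,0,0],[-17,-1,62,0,0,0],[-14,-1,62,0,0,0],[-11,-1,62,0,0,0],[-8,-1,62,0,0,0],[-5,-1,62,0,0,0],[-2,-1,62,0,0,0],[0,-1,62,0,0,0]]]}}

```text
clock: 26.73
eef_pos: [511.3, -348.0, 149.0]
tool_rot: [3.14, 0.002, 1.594]
force: [0.6, -1.9, 1.7]
opening: 0.002
```

Emit:
{"method": "carry_out", "body": {"series": [[[1,0,0,0,0,0],[3,0,0,0,0,0],[5,0,0,0,0,0],[7,0,0,0,0,0],[9,0,0,0,0,0],[11,0,0,0,0,0],[12,0,0,0,0,0],[13,0,0,0,0,0],[14,0,0,0,0,0],[14,0,0,0,0,0]]]}}

```text
clock: 27.57
eef_pos: [510.2, -333.3, 147.5]
tool_rot: [-3.141, -0.0, 1.594]
force: [0.2, -0.9, -0.1]
opening: 0.005
```

Emit:
{"method": "carry_out", "body": {"series": [[[0.5,0,0,0,0,0],[1,0,0,0,0,0],[1.5,0,0,0,0,0],[2,0,0,0,0,0],[2.5,0,0,0,0,0],[3,0,0,0,0,0],[3.5,0,0,0,0,0],[4,0,0,0,0,0],[4,0,0,0,0,0],[4,0,0,0,0,0]]]}}

```text
clock: 28.4
eef_pos: [510.2, -330.6, 147.7]
tool_rot: [3.141, 0.001, 1.593]
force: [0.7, -4.7, 1.5]
opening: 0.0
```

Emit:
{"method": "carry_out", "body": {"series": [[[0.6,0,0,0,0,0],[1.2,0,0,0,0,0],[1.8,0,0,0,0,0],[2.4,0,0,0,0,0],[3,0,0,0,0,0],[3.6,0,0,0,0,0],[4,0,0,0,0,0],[4,0,0,0,0,0],[4,0,0,0,0,0],[4,0,0,0,0,0]]]}}

```text
clock: 29.23
eef_pos: [510.1, -329.9, 148.0]
tool_rot: [3.14, 0.005, 1.591]
force: [2.2, -12.4, -2.0]
opening: 0.006
```

Emit:
{"method": "carry_out", "body": {"series": [[[1,0,0,0,0,0],[2,0,0,0,0,0],[3,0,0,0,0,0],[4,0,0,0,0,0],[5,0,0,0,0,0],[6,0,0,0,0,0],[6,0,0,0,0,0],[6,0,0,0,0,0],[6,0,0,0,0,0],[6,0,0,0,0,0]]]}}

```text
clock: 30.07
eef_pos: [510.0, -329.0, 148.3]
tool_rot: [3.137, 0.011, 1.587]
force: [4.9, -24.0, -7.2]
opening: 0.006
```

Emit:
{"method": "carry_out", "body": {"series": [[[1,0,0,0,0,0],[2,0,0,0,0,0],[3,0,0,0,0,0],[3,0,0,0,0,0],[3,0,0,0,0,0],[3,0,0,0,0,0],[3,0,0,0,0,0],[3,0,0,0,0,0],[3,0,0,0,0,0],[3,0,0,0,0,0]]]}}

```text
clock: 30.9
eef_pos: [510.0, -328.6, 148.5]
tool_rot: [3.136, 0.014, 1.586]
force: [7.0, -29.9, -9.9]
opening: 0.001
```

Emit:
{"method": "carry_out", "body": {"series": [[[-6,0,0,0,0,0],[-14,0,0,0,0,0],[-25,0,0,0,0,0],[-40,0,0,0,0,0],[-60,0,-20,0,0,0],[-80,0,-60,0,0,0],[-100,0,-100,0,0,0],[-120,0,-110,0,0,0],[-130,0,-110,0,0,0],[-130,0,-110,0,0,0]]]}}

```text
clock: 31.73
eef_pos: [512.0, -449.7, 257.7]
tool_rot: [3.141, 0.001, 1.59]
force: [-0.8, -0.2, -1.3]
opening: 0.004
```

Run:
```python
from h import *
for c,b in (("side",(240,290,380,430)),("top",(390,210,490,310))):
    d=env.camera(c); crop(d,b,f"pics/{c}16.png",5); cv2.imwrite(f"pics/{c}_full16.png",d["img"][:,:,::-1])
    P=cloud(d); hsv=cv2.cvtColor(d["img"],cv2.COLOR_RGB2HSV); m=((hsv[...,0]<6)|(hsv[...,0]>174))&(hsv[...,1]>170)&(hsv[...,2]>80)
    q=P[m&(abs(P[...,0]-510)<40)&(abs(P[...,1]+310)<40)&(P[...,2]<178)&(P[...,2]>100)]; print(c,len(q),np.percentile(q,[1,50,99],axis=0))
    q=P[(P[...,2]>48)&(P[...,2]<62)&(abs(abs(P[...,0]-510)-38)<18)&(abs(P[...,1]+263)<18)]
    print(c,len(q),np.median(q,0),q.min(0),q.max(0))
s=env.observe();print(s["eef_pos"],s["tool_rot"],s["force"],s["clock"],s["opening"])
```

```text
Traceback (most recent call last):
IndexError: index -1 is out of bounds for axis 0 with size 0
```

View pics/side16.png

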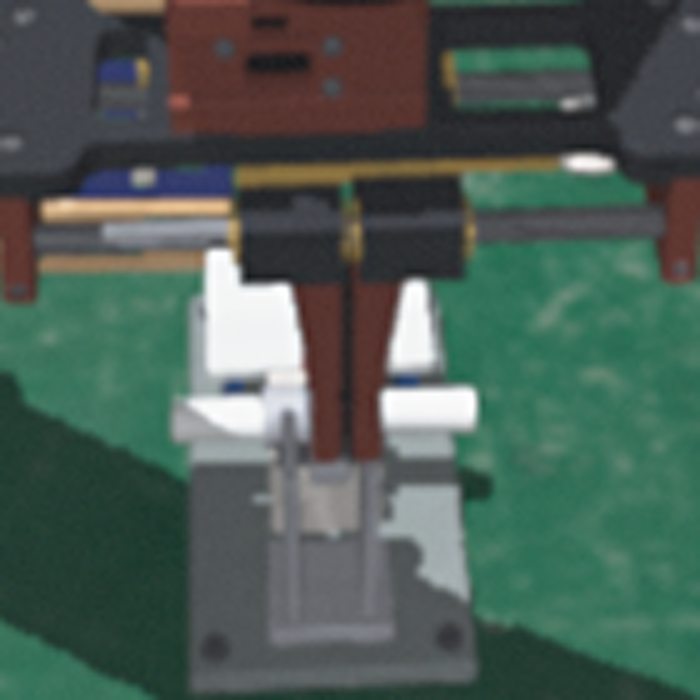

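Handle is hidden behind the fingers; move aside and look again.

Emit:
{"method": "carry_out", "body": {"series": [[[0,-40,0,0,0,0],[0,-80,0,0,0,0],[0,-120,0,0,0,0],[-20,-150,0,0,0,0],[-40,-180,0,0,0,0],[-60,-200,0,0,0,0],[-60,-200,0,0,0,0],[-60,-200,0,0,0,0],[-60,-200,0,0,0,0],[-60,-200,0,0,0,0]]]}}

```text
clock: 32.62
eef_pos: [316.1, -508.9, 256.7]
tool_rot: [3.142, -0.002, 1.597]
force: [1.6, -0.2, -0.3]
opening: 0.006
```

Run:
```python
from h import *
for c,b in (("side",(240,290,380,430)),("top",(390,210,490,310))):
    d=env.camera(c); crop(d,b,f"pics/{c}17.png",5); cv2.imwrite(f"pics/{c}_full17.png",d["img"][:,:,::-1])
    P=cloud(d); hsv=cv2.cvtColor(d["img"],cv2.COLOR_RGB2HSV); m=((hsv[...,0]<6)|(hsv[...,0]>174))&(hsv[...,1]>170)&(hsv[...,2]>80)
    q=P[m&(abs(P[...,0]-510)<40)&(abs(P[...,1]+310)<40)&(P[...,2]<178)&(P[...,2]>100)]
    if len(q): print(c,len(q),np.percentile(q,[1,50,99],axis=0))
    q=P[(P[...,2]>48)&(P[...,2]<62)&(abs(abs(P[...,0]-510)-38)<18)&(abs(P[...,1]+263)<18)]
    if len(q): print(c,len(q),np.median(q,0),q.min(0),q.max(0))
s=env.observe();print(s["eef_pos"],s["tool_rot"],s["force"],s["clock"],s["opening"])
```

```text
side 212 [[ 502.75002624 -320.89766308  123.36837722]
 [ 509.20627113 -317.0618      155.11060137]
 [ 515.78691717 -308.94884455  173.67563353]]
side 267 [ 488.29716055 -264.588212     53.01800493] [ 455.59679164 -272.88483288   48.13814673] [ 563.10722929 -246.55074997   60.23856483]
top 48 [[ 502.81762463 -317.67852092  133.67419529]
 [ 510.24178741 -304.24651709  168.03382844]
 [ 516.62947583 -299.70743151  175.38435104]]
top 106 [ 487.6800304  -259.66157038   53.62812172] [ 455.3751126  -269.40524087   48.43632042] [ 562.29088656 -252.57377216   58.96729601]
[ 315.89885173 -509.55406439  257.20498562] [ 3.14141902e+00 -1.14083362e-03  1.59700314e+00] [ 0.54040287 -1.18477771  0.30301897] 32.7167 0.008133866347729574
```

View pics/side17.png

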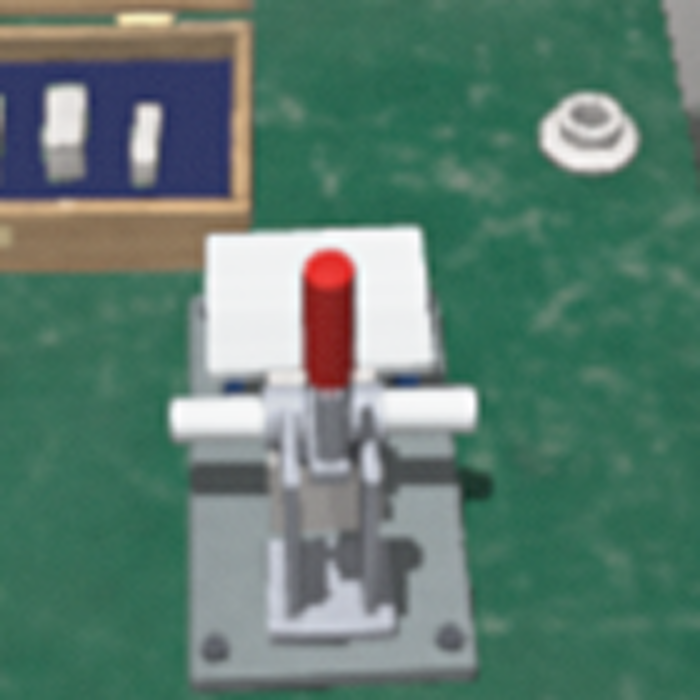

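View pics/top_full17.png

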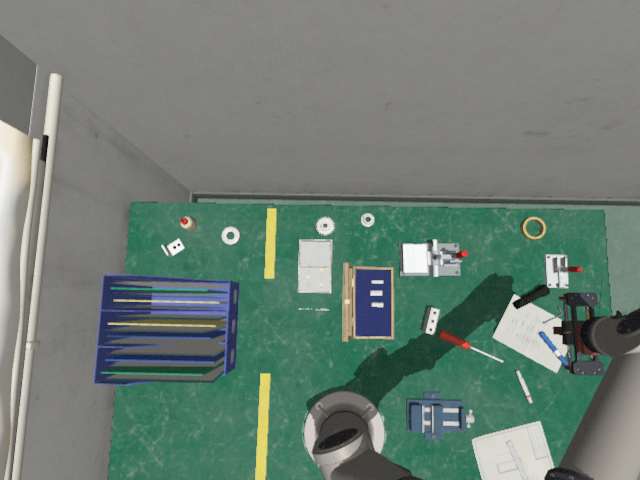

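View pics/top17.png

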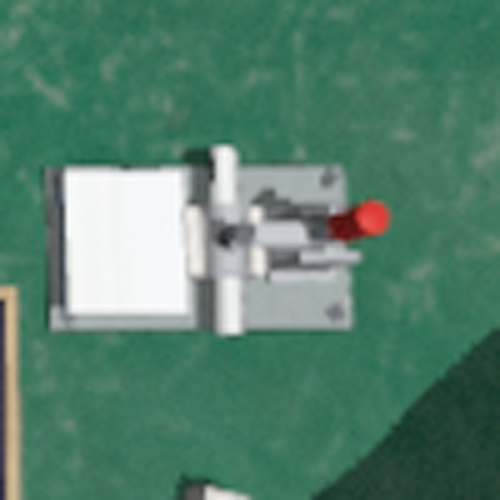

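Run:
```python
from h import *
print(env.hand_in()); print(env.observe()["clock"])
```

```text
the job is handed in; nothing more can be done
None
the job is handed in; nothing more can be done
```

The shaft is in the vee with the clamp closed on it, and I handed the job in at about 33 s on the clock. It reported no verdict.

**What I did, in order**
- I swung the clamp open until it met its stop, with about 12 N at the handle.
- I laid the shaft on the deck parallel to the vee (yaw 0.024 rad against about 0.025 for the fixture) and let go.
- I pushed it over the deck edge with the fingertips. It dropped into the vee on its own, and I moved away.
- I swung the clamp shut and pressed the handle with about 30 N before backing off.

**Last checks**
- **Shaft:** it spans x = 455–563 mm, so its middle is at about 509 mm. I measured the vee seat at 509.3 mm.
- **Clamp:** the handle stands nearly upright, about 0.03–0.04 rad by my estimate, which matches the pad resting on the shaft. The pad lies over the shaft's thick middle in the top view.
- **Other things:** they look unmoved in the last pictures, and the arm was clear of everything.

**What went wrong:** while I was closing the clamp, the handle slipped out of the fingers and swung back to about 0.25 rad. I finished the closing and the press by pushing with shut fingers from behind the handle. The shaft was in the same place in the pictures before and after. I did not measure the pad's force on the shaft; I only read the push at the handle.

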